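Hang the lift-off door of the carver's tool cabinet

TASK

Hang the small wooden door on its cabinet. It stands on its side in the slotted rack: first turn it upright, stand it in the rack slot on its bottom edge and let go; then take it again by its top edge and lower both hinge knuckles over the two upright pins of the cabinet at once, keeping hold until it sits fully home on both hinge brackets, and leave it hanging there, released. Leave the bucket, turned finial and sanding block where they are.

Things in the scene. Friction and masses are not known exactly. Their poses are not given: they have to be found in the camera images.
- door: Loose light wooden door, 130 wide, 160 high, 20 mm thick, 0.25 to 0.45 kg. Origin: centre of the panel. Axes: +z to its top edge, +x to its hinge edge, +y out of its front. At the start it stands on its free (-x) edge in the rack slot, floor of slot to +x edge 130 mm; +x is up and its top (+z) points level along the slot. Standing on its bottom edge in the slot its centre is 94 mm high.
- knob (a point): Foot of the turned knob on the door's front face, door frame (-22, 10, -25) mm. The knob is 20 mm across and stands out 18 mm. The rest of both faces is free to be pinched.
- rack: Rack fixed to the bench: plywood base 230 x 110 x 14 mm with two wooden rails 230 long, 22 wide, tops 46 mm above the bench; between them, along the rack's x axis and centred, a slot 27 mm wide, open at both ends, floor 14 mm above the bench. Origin: centre of the underside, z up. At the start the door's +z lies along the rack's -x and the door's +y along the rack's +y.
- cabinet: Fixed wooden cabinet, 290 mm high. Origin: on the hinge line at bench height, z up. The front is at x = +20 mm and looks to -x; the body spans x 20 to 170, y -166 to +20. It rises 90 mm above the hung door, so a gripper leaning over the hinge edge hits it. The hung door turns freely: closed with door +x along cabinet +y; square open (most room to work) with door +x along cabinet +x.
- seat_low (a point): Foot of the lower pin, on top of the lower steel bracket, on the hinge line, 62 mm above the bench. Brackets are 18 mm wide, 10 thick and reach from the cabinet front to 10 mm past the hinge line. Each carries one upright pin, 9 mm across, 22 mm high, its last 6 mm tapering to 4 mm. Hung fully, the door's centre is 120 mm above the bench, its bottom edge 40 mm.
- seat_up (a point): Foot of the upper pin on top of the upper bracket, on the hinge line, 146 mm above the bench; same bracket and pin as the lower. To come sideways over the pins and under the upper bracket, the door must be 24 to 48 mm above its hung height.
- knuckle_low (a point): Centre of the lower end of the door's lower knuckle, on its bore axis, door frame (79, 0, -58) mm; meets seat_low when hung. Knuckles are steel tubes on the hinge edge, 20 mm outside, 24 mm long, open at both ends, bore 11.5 mm along door z; the lower spans z -58 to -34, axis 14 mm beyond the edge.
- knuckle_up (a point): Centre of the lower end of the door's upper knuckle, door frame (79, 0, 26) mm; it spans z 26 to 50. Meets seat_up when hung.
- bucket: Bystander: white plastic bucket with gouges in it, 120 mm across, 190 mm high with the tools. Origin at the centre of the underside, z up.
- finial: Bystander: turned wooden finial, 72 mm across, 116 mm high. Origin at the centre of the underside, z up.
- sanding_block: Bystander: cork sanding block, 60 x 100 x 30 mm. Origin at the centre of the underside, z up.
There are look-alikes about, which are no part of the job. What is shaped like the door but black, green or turquoise is not meant.

How it is judged:
On the way, in this order (a step that is already met when the one before it is completed fails the run):
1. the door stands upright on its bottom edge in the rack slot, let go (angle between door's own z axis and vertical below 0.15 rad and z of door in the frame of rack between 0.088 and 0.1 m and y of door in the frame of rack between -0.015 and 0.015 m and x of door in the frame of rack between -0.12 and 0.12 m and contact force between the fingers and door below 0.05 N and linear speed of door below 0.03 m/s), for 0.3 s.
2. both knuckles are fully down on their brackets while the door is still held (distance between knuckle_low and seat_low below 0.005 m and distance between knuckle_up and seat_up below 0.005 m and contact force between the fingers and door above 0.5 N), for 0.1 s.
At the end, for the whole second after the job is handed in: The door hangs upright (within 0.06 rad) with both knuckles over their pins and each knuckle's lower end within 5 mm of its bracket seat, at rest (under 0.03 m/s and 0.3 rad/s) and released; it may hang at any opening angle (distance between knuckle_low and seat_low below 0.005 m and distance between knuckle_up and seat_up below 0.005 m and angle between door's own z axis and vertical below 0.06 rad and linear speed of door below 0.03 m/s and angular speed of door below 0.3 rad/s and contact force between the fingers and door below 0.05 N); the robot touches nothing.
It fails at once if the bucket is pushed more than 30 mm or tipped (distance of bucket from where it was at the start of the episode above 0.03 m or angle between bucket's own z axis and vertical above 0.4 rad).
It fails at once if the finial is pushed more than 30 mm or tipped (distance of finial from where it was at the start of the episode above 0.03 m or angle between finial's own z axis and vertical above 0.4 rad).
It fails at once if the sanding block is pushed more than 30 mm or tipped (distance of sanding_block from where it was at the start of the episode above 0.03 m or angle between sanding_block's own z axis and vertical above 0.4 rad).
It also fails if it takes over 61 s, if anything falls off the work surface, if the arm or the gripper's body presses on something with over 40 N, if the wrist force passes 120 N, or if a joint passes its speed limit or range.

ROBOT

A 6-joint arm with a two-finger parallel gripper is mounted at the origin on the work surface. World frame = base frame: x ahead of the robot, y to its left, z up, the work surface at z = 0. Lengths are in m, angles in rad, forces in N, time in s.
With the tool pointing down it reaches from about 0.35 to 0.85 m from the base axis. Payload 8.1 kg.
Tool frame: the origin (TCP) lies midway between the tips of the shut fingers; the grasp point (between the pads) lies env.grip_point_offset behind it (env.grip_point_offset is the distance from the TCP to the grasp point, in m); z points along the fingers, y is the direction in which the jaws open and shut (so a half turn about z gives the same grasp; the last joint's range is limited). The gripper opens to 85 mm and grips with 20 to 120 N. Pads are 22 mm wide; open, the fingers measure 114 mm over their backs; the gripper's body (76 mm by 85 mm) begins 54 mm behind the grasp point. The pads swing forward as they close: fully open they stand 13 mm farther back than shut.
Start: joints at [-1.376, 0.13, 1.488, -0, 1.523, -0.085], TCP at [0.166, -0.577, 0.231] pointing down, gripper open.
Joint ranges: [-2.96, 2.96], [-0.89, 2.26], [0.02, 2.5], [-1.34, 4.48], [0, 2.73], [-2.66, 2.66]. Speed limits (rad/s): [2.39, 2.39, 2.79, 3.14, 3.14, 3.14].

INTERFACE

Orientations are given as a 3x3 rotation matrix whose columns are the frame's x, y, z axes.
In Python, from cell import env gives the robot as it stands. Calls block until the motion is done:
- env.movep(position, orientation): joint-space move of the TCP to a pose.
- env.servo_line(position, rot=None, v=0.15): straight line of the TCP; rot=None keeps the orientation; v is the mean speed in m/s.
- env.set_joints(angles): joint-space move.
- env.set_gripper(opening): finger opening in m; the grip force is fixed at half the most; returns when the fingers have stopped.
- env.wait(seconds).
- env.inverse_kinematics(position, orientation): joint angles nearest the present ones, or None.
- env.grab_frame(name): name is "side" or "top"; returns (picture, depth): 420x560x3 uint8, blue, green, red; 420x560 float32, m along the optical axis (not along the pixel's ray), 0 where there is no reading.
- env.camera_info(name): a dict with "camera_matrix" (3x3 intrinsics, pixels), "k1" (the pictures are not rectified: a ray, as slopes to the right and down, at radius r is drawn at 1 + k1 r^2 times it, then the intrinsics apply), "R" (3x3) and "t" (3): a world point X has camera coordinates R X + t. Camera axes: x right, y down, z forward; pixel columns grow to the right and rows downward; lengths in m; the calibration is good to about 2 mm. A picture is of the moment at which its call begins. camera_info takes no time and is no camera call.
A pose or a line that the arm cannot do raises env.Unreachable and nothing moves.
- env.sign_off(): hands the job in, once; it reports no verdict.
Readings, each from a call of its own:
- env.read_time(): time.
- env.read_joint_pos(): joint angles.
- env.read_qd(): joint speeds.
- env.read_tau(): joint torques, N m.
- env.read_tool_pos(): TCP position.
- env.read_orientation(): TCP orientation.
- env.read_wrist_force(): force on the tool from outside, world axes, zero at the start.
- env.read_torque(): the same for the moment, N m.
- env.read_gripper_width(): finger opening in m.
Only numpy, scipy, OpenCV 4.12 (cv2) and the standard library are available. Lean on these libraries where they do the work, as an engineer would, in place of code of your own. Each camera call takes 0.05 s, during which the arm holds its last target.

## Working session

There is one attempt and no reset: what is moved stays moved. The work goes in short steps, each a Python script; the robot and the scene stay as the last script left them, time stands still between calls to the robot, and variables do not carry over. Pictures are saved under pics/ and viewed, and the job is handed in when it is done.

```bash
ls; mkdir -p pics; python3 - <<'E'
from cell import env
import cv2, numpy as np
for n in("side","top"):
    im,d=env.grab_frame(n); cv2.imwrite(f"pics/{n}0.png",im); np.save(f"{n}0.npy",d); np.save(f"{n}0im.npy",im)
    print(n,env.camera_info(n), (d==0).mean())
print(env.grip_point_offset, env.read_time(), env.read_wrist_force())
E
```

```text
pics
side {'camera_matrix': array([[508.42518791,   0.        , 283.43626664],
       [  0.        , 508.42518791, 205.94379783],
       [  0.        ,   0.        ,   1.        ]]), 'k1': -0.17469706910800423, 'R': array([[-0.98780717, -0.15416845,  0.02165836],
       [-0.09995826,  0.52141386, -0.84742902],
       [ 0.11935385, -0.83926139, -0.53046676]]), 't': array([0.52018368, 0.1413437 , 1.27713338])} 0.004047619047619047
top {'camera_matrix': array([[418.44661091,   0.        , 279.85975594],
       [  0.        , 418.44661091, 212.35091647],
       [  0.        ,   0.        ,   1.        ]]), 'k1': -0.12354694703747385, 'R': array([[-0.02619628, -0.99959686,  0.01094852],
       [-0.9963078 ,  0.0252112 , -0.08206804],
       [ 0.08175893, -0.01305797, -0.99656659]]), 't': array([0.01420669, 0.51579416, 1.15422984])} 0.004158163265306123
0.0187 0.1 [ 0.37668004 -0.3585679  -0.41419937]
```

View pics/side0.png

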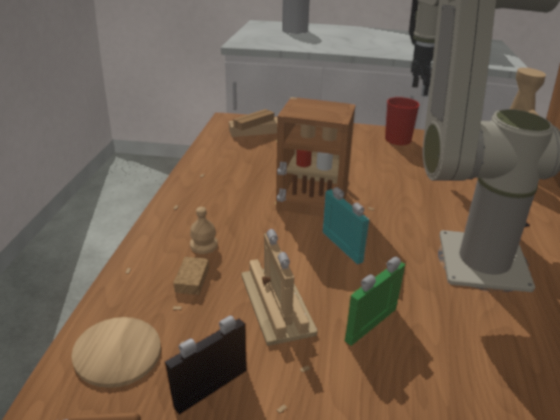

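View pics/top0.png

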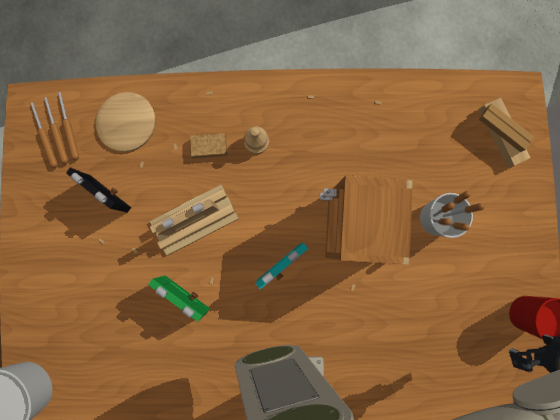

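The side view shows the rack with the tan door at about (280,290). The cabinet is at (315,155), with its brackets at about (282,170) and (282,197). In the top view the rack is at (193,220), the cabinet top at (375,220) and the bracket at (330,194). I'll zoom in next.

```bash
cat > h.py <<'E'
import numpy as np, cv2
from cell import env
def und(n,px):
    c=env.camera_info(n);K=c["camera_matrix"]
    D=np.array([c["k1"],0,0,0.])
    return cv2.undistortPoints(np.float64(px).reshape(-1,1,2),K,D).reshape(-1,2)
def cast(n,px,z):
    c=env.camera_info(n);R,t=c["R"],c["t"]
    r=np.c_[und(n,px),np.ones(len(np.atleast_2d(px)))]@R   # R^T r
    C=-R.T@t
    s=(z-C[2])/r[:,2]
    return C+r*s[:,None]
def dep(n,px,d):
    px=np.atleast_2d(px);c=env.camera_info(n)
    r=np.c_[und(n,px),np.ones(len(px))]
    z=d[px[:,1].astype(int),px[:,0].astype(int)]
    return (r*z[:,None]-c["t"])@c["R"]
def proj(n,X):
    c=env.camera_info(n)
    return cv2.projectPoints(np.float64(X).reshape(-1,1,3),cv2.Rodrigues(c["R"])[0],c["t"],c["camera_matrix"],np.array([c["k1"],0,0,0.]))[0].reshape(-1,2)
def crop(n,im,x0,y0,x1,y1,s,out):
    a=cv2.resize(im[y0:y1,x0:x1],None,fx=s,fy=s,interpolation=cv2.INTER_CUBIC); 
    for k in range(x0-x0%10+10,x1,10): cv2.line(a,((k-x0)*s,0),((k-x0)*s,8 if k%50 else 20),(0,0,255),1)
    for k in range(y0-y0%10+10,y1,10): cv2.line(a,(0,(k-y0)*s),(8 if k%50 else 20,(k-y0)*s),(0,0,255),1)
    cv2.imwrite(out,a)
E
python3 - <<'E'
from h import *
t=np.load("top0im.npy");s=np.load("side0im.npy")
crop("top",t,140,175,245,260,7,"pics/t_rack.png")
crop("top",t,315,165,425,270,5,"pics/t_cab.png")
crop("side",s,235,225,325,345,5,"pics/s_rack.png")
crop("side",s,265,95,365,215,5,"pics/s_cab.png")
E
```

```text
(no output)
```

View pics/t_rack.png

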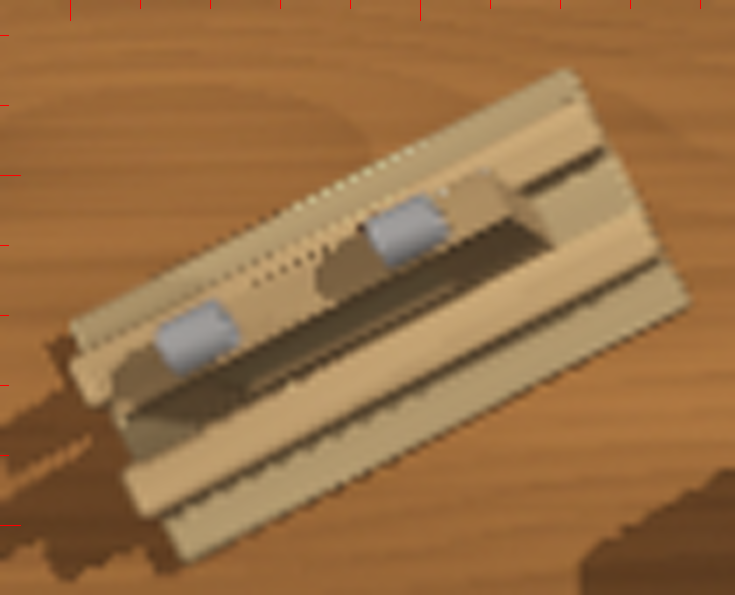

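View pics/t_cab.png

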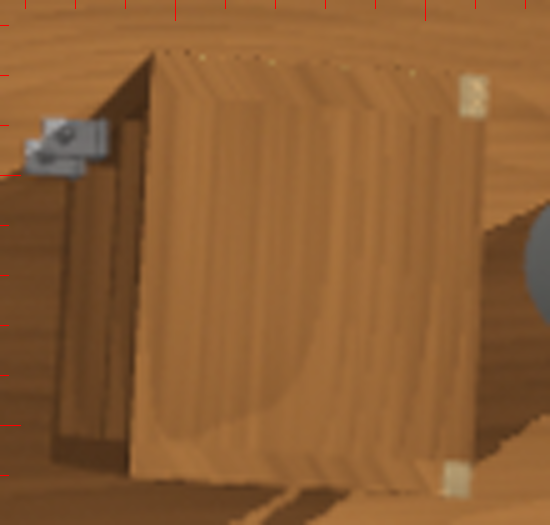

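View pics/s_rack.png

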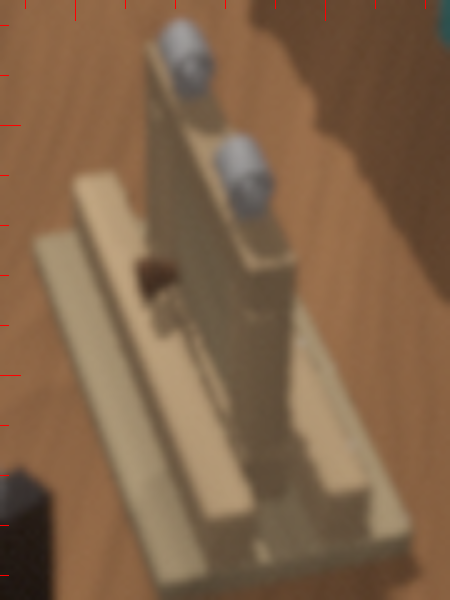

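View pics/s_cab.png

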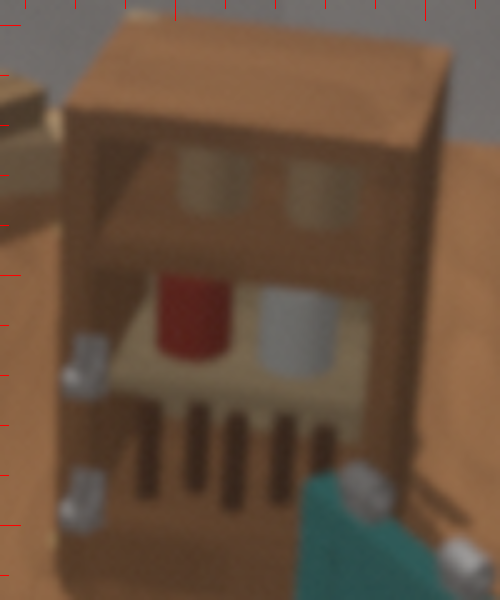

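```bash
python3 - <<'E'
from h import *
np.set_printoptions(precision=4,suppress=True)
d=np.load("top0.npy");s=np.load("side0.npy")
c=np.array([[222.1,185],[238.3,217.9],[166.9,255.3],[150.3,220.7]])
P=cast("top",c,.014);print("rack base",P,P.mean(0),np.linalg.norm(np.diff(P[[0,1,2,3,0]],axis=0),axis=1))
k=np.array([[140+198/7,175+338/7],[140+408/7,175+230/7]])
print("knuckle depth",dep("top",k,d)); print(cast("top",k,.161))
# depth z map: door pts
ys,xs=np.mgrid[175:260,140:245];px=np.c_[xs.ravel(),ys.ravel()]
X=dep("top",px,d);m=(X[:,2]>.137)&(X[:,2]<.15);
A=X[m];print("door top face",m.sum(),A.mean(0),np.median(A[:,2]))
(cx,w,a)=cv2.minAreaRect(np.float32(A[:,:2]*1000));print(cx,w,a)
m=(X[:,2]>.038)&(X[:,2]<.052);print("rails",cv2.minAreaRect(np.float32(X[m][:,:2]*1000)))
m=(X[:,2]>.158)&(X[:,2]<.17);print("kn",m.sum(),X[m].mean(0))
# cabinet top
ys,xs=np.mgrid[165:270,315:425];px=np.c_[xs.ravel(),ys.ravel()]
X=dep("top",px,d);m=(X[:,2]>.28)&(X[:,2]<.3);print("cab top",cv2.minAreaRect(np.float32(X[m][:,:2]*1000)),np.median(X[m][:,2]))
bx=cv2.boxPoints(cv2.minAreaRect(np.float32(X[m][:,:2]*1000)));print(bx)
for lo,hi in((.14,.152),(.155,.175),(.055,.068)):
    m=(X[:,2]>lo)&(X[:,2]<hi)&(px[:,0]<340);print(lo,m.sum(),X[m][:,:2].min(0),X[m][:,:2].max(0))
cc=np.array([[315+155/5,165+55/5],[315+485/5,165+75/5],[315+470/5,165+495/5],[315+132/5,165+475/5]])
P=cast("top",cc,.29);print("cab top corners",P[:,:2],np.linalg.norm(np.diff(P[[0,1,2,3,0]],axis=0),axis=1))
# side: bracket pixels
for z,b in((.151,(265+90/5,95+340/5)),(.067,(265+85/5,95+478/5))):pass
E
```

```text
rack base [[0.5988 0.1631 0.014 ]
 [0.5038 0.1185 0.014 ]
 [0.403  0.3229 0.014 ]
 [0.5021 0.3701 0.014 ]] [0.5019 0.2437 0.014 ] [0.1049 0.2278 0.1097 0.2285]
knuckle depth [[0.4839 0.2787 0.1678]
 [0.5201 0.2036 0.1682]]
[[0.4843 0.2805 0.161 ]
 [0.5208 0.2049 0.161 ]]
door top face 378 [0.5005 0.2482 0.1439] 0.14401340410599356
(501.4757080078125, 247.44906616210938) (20.94988250732422, 160.07937622070312) 25.828353881835938
rails ((502.5814514160156, 245.73809814453125), (72.22113800048828, 230.12205505371094), 26.112607955932617)
kn 145 [0.5044 0.2412 0.166 ]
cab top ((473.2531433105469, -207.4890594482422), (153.32423400878906, 187.50830078125), 84.77931213378906) 0.29097628901595846
[[ 372.9123 -275.3022]
 [ 559.6427 -292.364 ]
 [ 573.594  -139.6759]
 [ 386.8636 -122.6141]]
0.14 80 [ 0.388  -0.1436] [ 0.5672 -0.1071]
0.155 42 [ 0.3885 -0.1442] [ 0.5702 -0.1138]
0.055 50 [ 0.3886 -0.1557] [ 0.5631 -0.1087]
cab top corners [[ 0.5702 -0.1426]
 [ 0.5584 -0.2901]
 [ 0.3739 -0.274 ]
 [ 0.3875 -0.1255]] [0.148  0.1852 0.1491 0.1835]
```

```bash
python3 - <<'E'
from h import *
np.set_printoptions(precision=4,suppress=True)
t=np.load("top0im.npy");s=np.load("side0im.npy")
crop("top",t,315,180,345,210,20,"pics/t_br.png")
crop("side",s,272,155,297,210,14,"pics/s_br.png")
d=np.load("top0.npy")
print(cast("top",[[328,191.6]],.168))
ys,xs=np.mgrid[180:205,315:345];px=np.c_[xs.ravel(),ys.ravel()]
X=dep("top",px,d)
yc=np.array([.9957,-.092]);xc=np.array([-.092,-.9957]);H=np.array([.5547,-.1196])
L=np.c_[(X[:,:2]-H)@xc,(X[:,:2]-H)@yc,X[:,2]]*1000
for lo,hi in((141,149),(150,175),(57,65),(66,90)):
    m=(L[:,2]>lo)&(L[:,2]<hi)&(L[:,0]<18);print(lo,m.sum(),L[m].min(0),L[m].max(0),L[m].mean(0))
h=[[*(H),z] for z in(.062,.084,.146,.168)]
print(proj("top",h),proj("side",h))
E
```

```text
[[ 0.5524 -0.1176  0.168 ]]
141 63 [-11.8464  -9.6638 141.8126] [ 17.0047   8.2135 148.7909] [  3.1069  -0.3129 145.6017]
150 25 [ -6.7764  -9.0815 150.0082] [ 17.3969   6.4812 168.5521] [  5.0357  -2.0436 159.3419]
57 39 [-10.8241  -9.4655  58.6268] [14.6417  7.9143 64.4826] [ 0.1802 -2.9351 61.7092]
66 9 [-5.8893 -8.9948 69.36  ] [15.7811 -1.8502 83.0823] [ 3.6328 -4.2148 75.673 ]
[[323.8285 195.864 ]
 [324.7774 194.8669]
 [327.6621 191.8355]
 [328.7678 190.6734]] [[280.5637 195.492 ]
 [280.7133 188.633 ]
 [281.149  168.6959]
 [281.3088 161.4022]]
```

View pics/t_br.png

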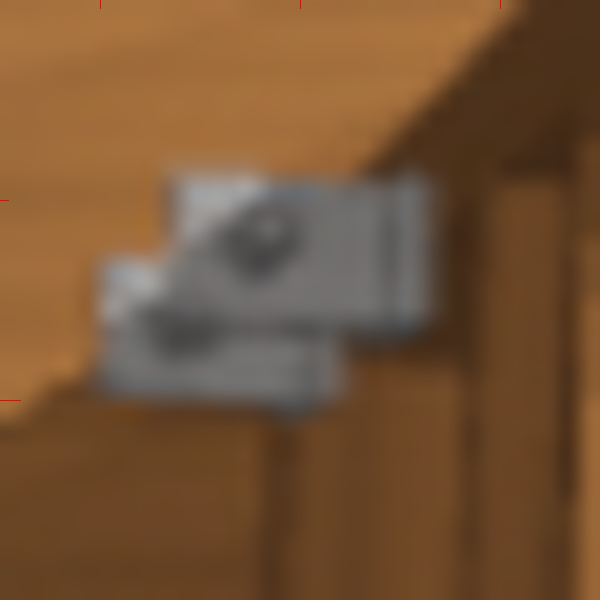

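View pics/s_br.png

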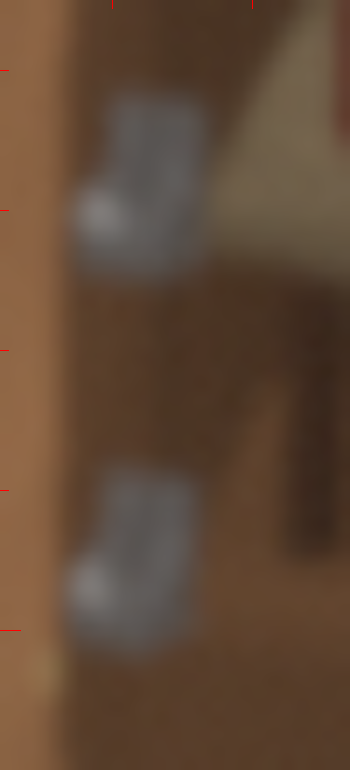

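```bash
cat >> h.py <<'E'
np.set_printoptions(precision=4,suppress=True)
RC=np.array([.5022,.2458,0]); th=np.deg2rad(-64.15)
rx=np.array([np.cos(th),np.sin(th),0]); ry=np.array([-rx[1],rx[0],0]); up=np.array([0,0,1.])
yc=np.array([.9957,-.092,0]);xc=np.array([-.092,-.9957,0]);H=np.array([.5536,-.1192,0])
off=env.grip_point_offset
def Rt(z,y): return np.c_[np.cross(y,z),y,z]
# gripper in door frame: dirz = tool z in (x,z) door coords ; grasp point g (door x,z); sgn tool y = sgn*door y
def tool(C,D,g,ang,sgn):
    """C door centre, D door rotation (cols), ang: tool z = -(cos a x + sin a z); returns tcp,R"""
    tz=-(np.cos(ang)*D[:,0]+np.sin(ang)*D[:,2])
    p=C+D@np.array([g[0],0,g[1]])+off*tz
    return p,Rt(tz,sgn*D[:,1])
D0=np.c_[up,ry,-rx]      # lying on side
D1=np.c_[rx,ry,up]       # upright in rack
D2=np.c_[xc,yc,up]       # hung square open
assert abs(np.linalg.det(D0)-1)<1e-6 and abs(np.linalg.det(D2)-1)<2e-2
E
python3 - <<'E'
from h import *
br=[[a,b,z] for z in(.146,.136) for a in(-.01,.02) for b in(-.009,.009)]
W=np.array([H+xc*a+yc*b+up*z for a,b,z in br]);print("side br",proj("side",W).T)
Cd0=np.array([.5015,.2474,.079])
for s in(1,-1):
  for deg in (0,30,45,60,90):
    a=np.deg2rad(deg);g=.05*np.array([np.cos(a),np.sin(a)])*(1.1 if deg%90 else 1)
    out=[]
    for C,D in((Cd0,D0),(Cd0+[0,0,.11],D0),(RC+[0,0,.19],D1),(RC+[0,0,.094],D1)):
        p,R=tool(C,D,g,a,s); q=env.inverse_kinematics(p,R); out.append(None if q is None else np.round(q,2))
    print(s,deg,*out)
a=np.pi/2
for s in(1,-1):
  for C,D in((RC+[0,0,.094],D1),(H-xc*.22+[0,0,.2],D2),(H-xc*.079+[0,0,.156],D2),(H-xc*.079+[0,0,.12],D2)):
    p,R=tool(C,D,[-.015,.045],a,s);print(s,p,env.inverse_kinematics(p,R))
E
```

```text
side br [[283.8684 277.3467 286.5576 280.1471 283.7859 277.2888 286.4668 280.0799]
 [170.9314 170.0325 165.9395 165.0693 174.226  173.3216 169.192  168.3164]]
1 0 [ 0.37  0.11  1.73 -0.    1.3  -0.08] [ 0.37  0.03  1.62 -0.    1.5  -0.08] [-0.24  0.83  1.37  1.12  2.11 -0.76] [-0.24  1.02  1.29  1.07  2.06 -0.87]
1 30 [ 0.72  0.26  1.66 -0.51  1.39  0.4 ] [ 0.72  0.15  1.57 -0.5   1.57  0.31] [-0.18  0.45  1.49  0.82  1.87 -0.67] [-0.18  0.59  1.5   0.79  1.77 -0.78]
1 45 [ 0.84  0.43  1.59 -0.71  1.51  0.58] [ 0.84  0.29  1.53 -0.71  1.66  0.46] [-0.1   0.28  1.54  0.66  1.75 -0.57] [-0.1   0.4   1.59  0.65  1.62 -0.67]
1 60 [ 0.93  0.62  1.49 -0.88  1.66  0.7 ] [ 0.93  0.46  1.48 -0.9   1.77  0.57] [ 0.02  0.15  1.58  0.47  1.64 -0.45] [ 0.02  0.24  1.66  0.47  1.49 -0.53]
1 90 [ 1.    1.06  1.26 -1.18  1.96  0.82] [ 1.    0.84  1.36 -1.23  2.    0.71] [ 0.36  0.02  1.62  0.    1.5  -0.09] [ 0.36  0.1   1.72  0.    1.32 -0.09]
-1 0 None None [-0.24  0.83  1.37  1.12  2.11  2.38] [-0.24  1.02  1.29  1.07  2.06  2.27]
-1 30 None None [-0.18  0.45  1.49  0.82  1.87  2.48] [-0.18  0.59  1.5   0.79  1.77  2.36]
-1 45 [ 0.84  0.43  1.59 -0.71  1.51 -2.56] None [-0.1   0.28  1.54  0.66  1.75  2.57] [-0.1   0.4   1.59  0.65  1.62  2.47]
-1 60 [ 0.93  0.62  1.49 -0.88  1.66 -2.44] [ 0.93  0.46  1.48 -0.9   1.77 -2.57] None [0.02 0.24 1.66 0.47 1.49 2.62]
-1 90 [ 1.    1.06  1.26 -1.18  1.96 -2.32] [ 1.    0.84  1.36 -1.23  2.   -2.44] None None
1 [0.4957 0.2593 0.1203] [ 0.3903  0.1017  1.7261  0.      1.3139 -0.0608]
1 [0.5752 0.1148 0.2263] [0.1096 0.0965 1.5338 0.     1.5113 0.2017]
1 [ 0.5622 -0.0256  0.1823] [-0.1366  0.0581  1.655   0.      1.4285 -0.0445]
1 [ 0.5622 -0.0256  0.1463] [-0.1366  0.0863  1.6929  0.      1.3625 -0.0445]
-1 [0.4957 0.2593 0.1203] None
-1 [0.5752 0.1148 0.2263] None
-1 [ 0.5622 -0.0256  0.1823] None
-1 [ 0.5622 -0.0256  0.1463] None
```

```bash
python3 - <<'E'
from h import *
R0=env.read_orientation(); p0=env.read_tool_pos()
q=env.inverse_kinematics([p0[0]*.85,p0[1]*.85,.42],R0); print(q)
env.set_joints(q); print(env.read_time(),env.read_tool_pos())
Cd0=np.array([.5015,.2474,.079]);a=np.pi/4;g=[.039,.039]
p,R=tool(Cd0,D0,g,a,1)
q=np.array(q);q[0]=.84;env.set_joints(q);print(env.read_time())
env.movep(p-.1*R[:,2],R);print(env.read_time(),env.read_tool_pos()-(p-.1*R[:,2]))
im,_=env.grab_frame("top");cv2.imwrite("pics/t1.png",im)
im,_=env.grab_frame("side");cv2.imwrite("pics/s1.png",im)
E
```

```text
[-1.3915 -0.1091  1.3888 -0.      1.8636 -0.1005]
0.95 [ 0.1408 -0.4898  0.4181]
4.15
5.3 [0.0005 0.0006 0.0015]
```

```bash
python3 -c "
import cv2,numpy as np
a=cv2.imread('pics/t1.png')[150:300,100:300];b=cv2.imread('pics/s1.png')[150:350,200:400]
cv2.imwrite('pics/j1.png',np.hstack([cv2.resize(a,(400,300)),cv2.resize(b,(400,400))[:300]]))"
```

```text
(no output)
```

View pics/j1.png

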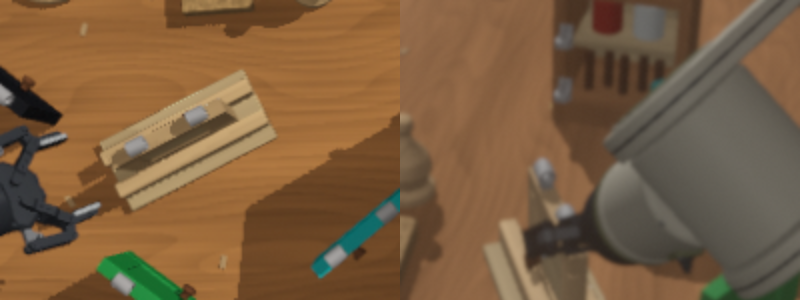

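The top view (left half of the picture) shows the open jaws straddling the door's line at about (69,177). I'll grip, lift, turn and lower it.

```bash
python3 - <<'E'
from h import *
Cd0=np.array([.5015,.2474,.079]);a=np.pi/4;g=[.039,.039]
p,R=tool(Cd0,D0,g,a,1)
env.servo_line(p,R,v=.12)
env.set_gripper(.0);print("w",env.read_gripper_width(),env.read_time(),env.read_wrist_force())
env.servo_line(p+[0,0,.10],R,v=.12);print("w",env.read_gripper_width(),env.read_time(),env.read_wrist_force())
im,_=env.grab_frame("top");cv2.imwrite("pics/t2.png",im)
im,_=env.grab_frame("side");cv2.imwrite("pics/s2.png",im)
a=cv2.imread('pics/t2.png')[150:300,100:300];b=cv2.imread('pics/s2.png')[150:350,200:400]
cv2.imwrite('pics/j2.png',np.hstack([cv2.resize(a,(400,300)),cv2.resize(b,(400,400))[:300]]))
E
```

```text
w 0.01947713937784645 6.9917 [0.2618 2.9505 1.6226]
w 0.0191745665914984 7.975 [-0.4072 -0.6669 -3.8   ]
```

View pics/j2.png

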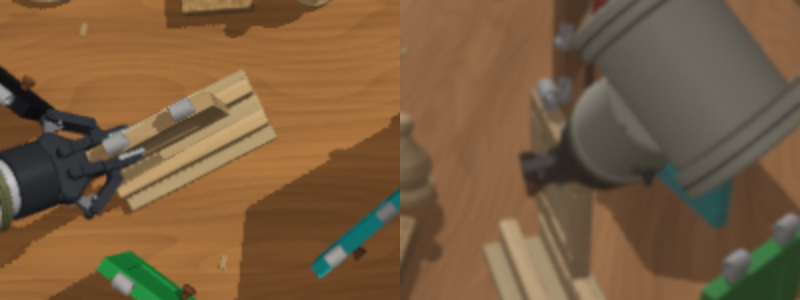

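The door is held (3.8 N) and lifted clear of the slot. Next is the turn.

```bash
python3 - <<'E'
from h import *
from scipy.spatial.transform import Rotation as Ro
g=[.039,.039];a=np.pi/4
C0=np.array([.5015,.2474,.185]);C1=RC+[0,0,.18]
for f in (1/3,2/3,1.):
    D=Ro.from_rotvec(ry*(np.pi/2*f)).as_matrix()@D0
    p,R=tool(C0*(1-f)+C1*f,D,g,a,1)
    env.servo_line(p,R,v=.12);
print(np.abs(D-D1).max(),env.read_time(),env.read_gripper_width(),env.read_wrist_force(),env.read_tool_pos()-p)
d={}
for n in("top","side"):
    im,d[n]=env.grab_frame(n);cv2.imwrite(f"pics/{n}3.png",im);np.save(n+"3.npy",d[n])
crop("top",cv2.imread("pics/top3.png"),130,160,260,260,4,"pics/t3c.png")
crop("side",cv2.imread("pics/side3.png"),210,190,330,340,4,"pics/s3c.png")
E
```

```text
1.1747834902155517e-16 10.1 0.019406266259416185 [ 0.7698  1.0505 -2.692 ] [-0.0002  0.0011 -0.0001]
```

View pics/t3c.png

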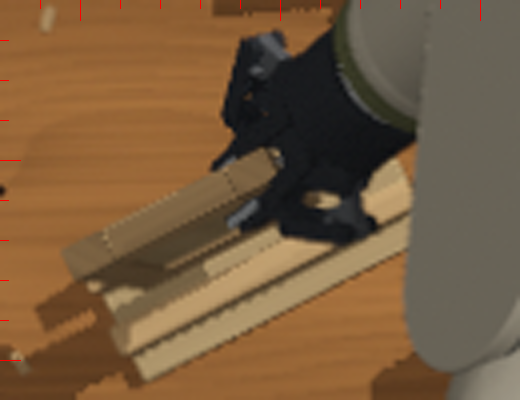

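View pics/s3c.png

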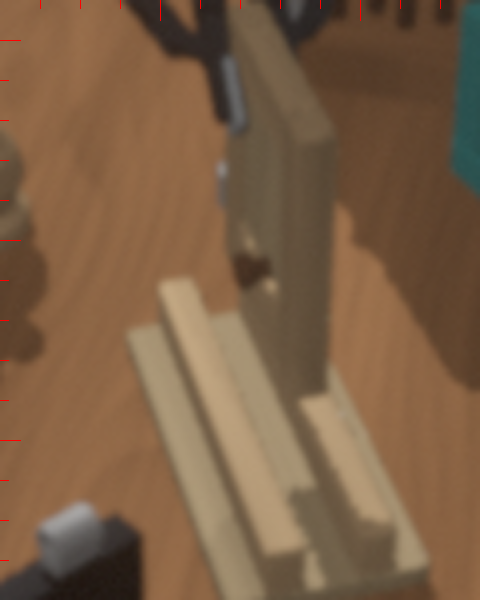

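The door hangs upright over the slot. I'll check its top-face heights before lowering.

```bash
python3 - <<'E'
from h import *
d=np.load("top3.npy");im=cv2.imread("pics/top3.png")
ys,xs=np.mgrid[195:235,142:200];px=np.c_[xs.ravel(),ys.ravel()]
X=dep("top",px,d);b=im[px[:,1],px[:,0]].astype(int)
m=(X[:,2]>.22)&(X[:,2]<.28)&(b[:,2]-b[:,0]>20)
L=np.c_[(X-RC)@rx,(X-RC)@ry,X[:,2]]*1000;A=L[m]
print(m.sum(),A.min(0),A.max(0),A.mean(0)); 
for lo in range(-70,30,15):
    k=(A[:,0]>lo)&(A[:,0]<lo+15)&(A[:,2]>245)
    if k.sum()>5: print(lo,k.sum(),A[k][:,1].min(),A[k][:,1].max(),np.median(A[k],0))
E
```

```text
611 [-67.3677 -32.9611 220.267 ] [ 69.9171  22.3301 265.3073] [ -2.8377  -2.1696 256.0956]
-70 53 -10.804920299627263 9.855128430778052 [-60.9142  -1.6773 258.882 ]
-55 70 -11.096562945048534 9.91889254817772 [-47.2395  -2.5478 258.5936]
-40 59 -10.727013801826828 8.41328759506369 [-32.3651  -2.2091 259.1721]
-25 60 -10.05690081037276 8.97222612609582 [-17.2068  -1.4528 258.7071]
-10 60 -10.22206804264987 9.114464313175757 [ -2.6254  -1.7083 258.6115]
5 62 -10.043905581554077 8.563059475182623 [ 12.3462  -1.355  259.1362]
20 62 -10.412716784297077 8.083202213094255 [ 27.0884  -1.5704 259.4287]
```

```bash
python3 - <<'E'
from h import *
g=[.039,.039];a=np.pi/4
C=RC+ry*.0008
p,R=tool(C+[0,0,.11],D1,g,a,1)
env.servo_line(p,R,v=.12);print(env.read_wrist_force(),env.read_tool_pos()-p)
for z in(.103,.098,.095,.0935):
    p,R=tool(C+[0,0,z],D1,g,a,1); env.servo_line(p,R,v=.05); f=env.read_wrist_force();print(z,f,env.read_tool_pos()-p)
    if f[2]>4: break
env.set_gripper(.045);print(env.read_gripper_width(),env.read_time())
for n in("top","side"):
    im,d=env.grab_frame(n);cv2.imwrite(f"pics/{n}4.png",im);np.save(n+"4.npy",d)
crop("side",cv2.imread("pics/side4.png"),210,190,330,340,4,"pics/s4c.png")
E
```

```text
[-0.1179 -0.1645 -3.2142] [ 0.0002 -0.      0.0002]
0.103 [-0.5754  0.2394 -3.0292] [-0. -0.  0.]
0.098 [ 0.1734  0.3723 -2.7925] [-0.0003 -0.     -0.0004]
0.095 [ 0.1131  0.2218 -2.76  ] [-0.0001 -0.     -0.0001]
0.0935 [-1.5763 -2.045   5.5587] [ 0.0002 -0.      0.0011]
0.04508669299736094 12.3417
```

View pics/s4c.png

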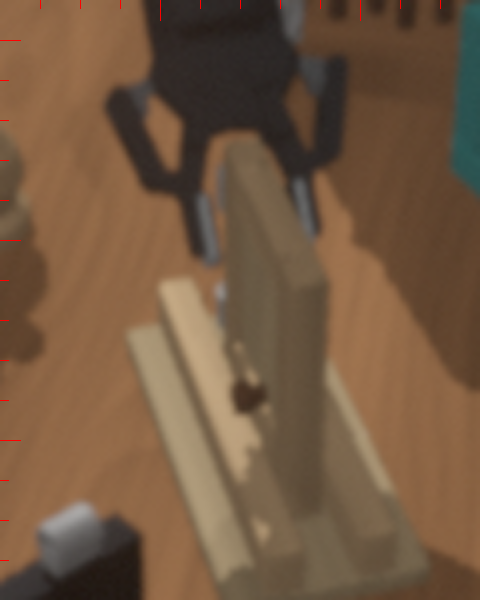

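The door stands in the slot with the jaws clear on both sides. I'll back off and regrasp from above.

```bash
python3 - <<'E'
from h import *
env.wait(.4)
R=env.read_orientation();p=env.read_tool_pos()
env.set_gripper(.07)
env.servo_line(p-R[:,2]*.11,R,v=.2)
p,R=tool(RC+[0,0,.094],D1,[-.015,.045],np.pi/2,1)
q=env.inverse_kinematics(p+[0,0,.11],R);print(q,env.read_joint_pos())
env.movep(p+[0,0,.11],R);print(env.read_time())
for n in("top","side"):
    im,d=env.grab_frame(n);cv2.imwrite(f"pics/{n}5.png",im);np.save(n+"5.npy",d)
crop("top",cv2.imread("pics/top5.png"),130,160,260,260,4,"pics/t5c.png")
d=np.load("top5.npy");im=cv2.imread("pics/top5.png")
ys,xs=np.mgrid[175:250,142:240];px=np.c_[xs.ravel(),ys.ravel()]
X=dep("top",px,d);b=im[px[:,1],px[:,0]].astype(int)
m=(X[:,2]>.168)&(X[:,2]<.181)&(b[:,2]-b[:,0]>20)
L=np.c_[(X-RC)@rx,(X-RC)@ry,X[:,2]]*1000;A=L[m]
print(m.sum(),A.min(0),A.max(0),A.mean(0))
for lo in range(-75,75,15):
    k=(A[:,0]>lo)&(A[:,0]<lo+15)
    if k.sum()>5: print(lo,k.sum(),A[k][:,1].min(),A[k][:,1].max(),np.median(A[k],0))
E
```

```text
[ 0.3903  0.0213  1.6046  0.      1.5156 -0.0608] [-0.196   0.4031  1.4312  0.618   1.8011 -0.6576]
14.675
302 [-25.2086 -10.9953 168.0605] [ 65.2374  10.6111 180.2188] [ 20.2666  -0.4677 174.1397]
-30 34 -9.621214008685548 10.61107143033156 [-20.1091   0.0807 174.0062]
-15 50 -9.803991924350132 9.641575958088318 [ -8.0951  -0.3924 173.821 ]
0 50 -9.618005544248934 9.201519652457213 [  7.5047  -0.1057 174.4528]
15 49 -10.089636470002427 9.212699489087095 [ 22.5923   0.151  174.9255]
30 49 -10.413323452094408 9.540324322126786 [ 37.3801  -0.8329 173.9071]
45 52 -10.29784267287755 9.444044707415433 [ 52.8438  -1.5412 174.1257]
60 18 -10.995325332564997 7.871953989680347 [ 63.2671  -1.6898 172.8478]
```

View pics/t5c.png

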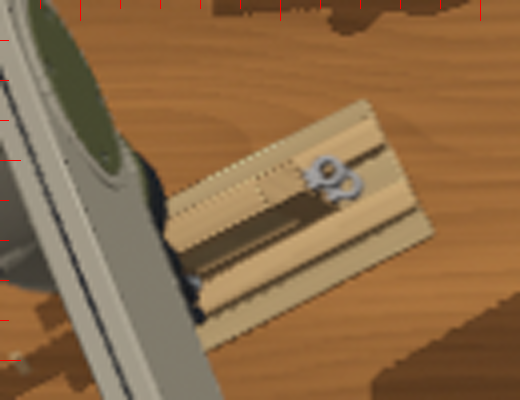

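View pics/side5.png

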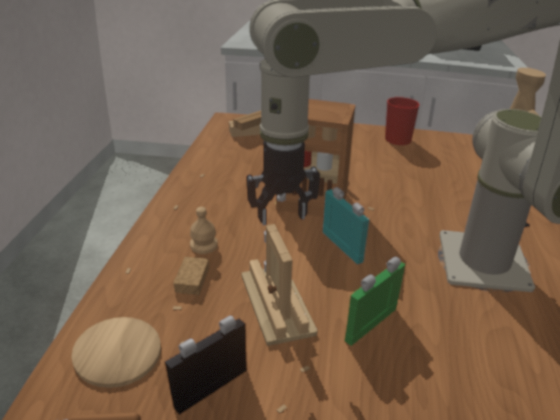

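The door stands upright: its top face is at 174 mm and the hinge edge at rack x = +65. The knuckle is visible at crop pixel (330,172). I'll grip the top edge and lift.

```bash
python3 - <<'E'
from h import *
p,R=tool(RC+[0,0,.094],D1,[-.015,.043],np.pi/2,1)
env.servo_line(p,R,v=.12);env.set_gripper(0);print(env.read_gripper_width(),env.read_time(),env.read_wrist_force())
env.servo_line(p+[0,0,.106],R,v=.12);print(env.read_wrist_force())
# staging: in front of cabinet, 90 mm short of hinge, height centre .2
p,R=tool(H-xc*(.079+.08)+[0,0,.20],D2,[-.015,.043],np.pi/2,1)
env.servo_line(p,R,v=.15);env.wait(.3);print(env.read_time(),env.read_tool_pos()-p,env.read_wrist_force(),env.read_gripper_width())
for n in("top","side"):
    im,d=env.grab_frame(n);cv2.imwrite(f"pics/{n}6.png",im);np.save(n+"6.npy",d)
crop("top",cv2.imread("pics/top6.png"),250,160,360,240,6,"pics/t6c.png")
crop("side",cv2.imread("pics/side6.png"),240,120,340,240,5,"pics/s6c.png")
E
```

```text
0.019093866632777307 16.3667 [-0.3768  1.3158  2.5453]
[ 0.2396 -1.1682 -2.8007]
19.3083 [-0.0001  0.0004  0.    ] [ 0.1166  0.3515 -3.4703] 0.01915134555647347
```

View pics/t6c.png

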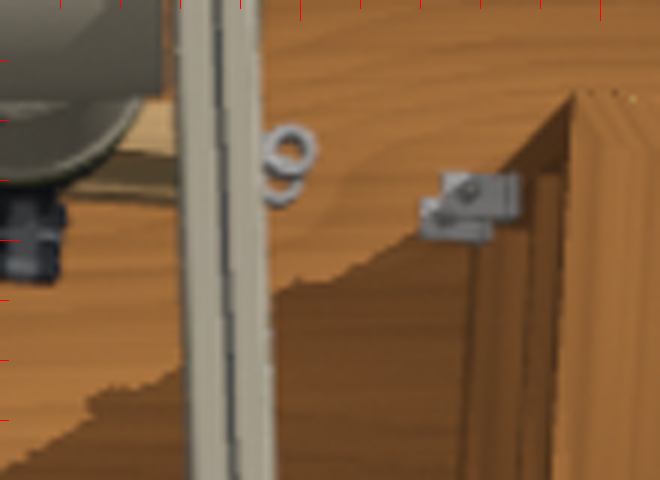

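View pics/s6c.png

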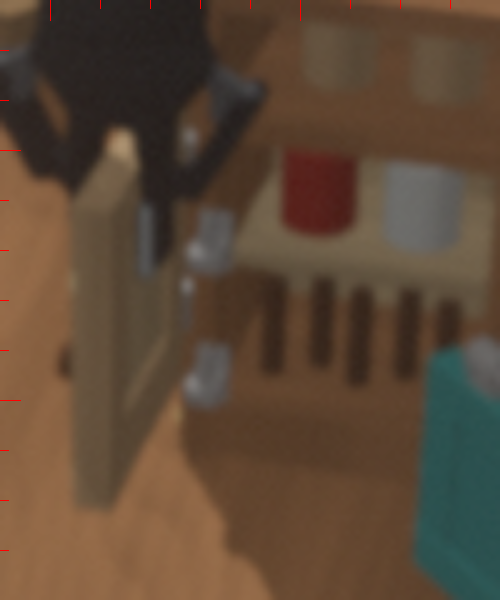

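```bash
python3 - <<'E'
from h import *
im=cv2.imread("pics/top6.png");d=np.load("top6.npy")
crop("top",im,290,178,308,196,30,"pics/t6d.png")
ys,xs=np.mgrid[176:200,294:308];px=np.c_[xs.ravel(),ys.ravel()]
X=dep("top",px,d); E=H-xc*.08
L=np.c_[(X-E)@xc,(X-E)@yc,X[:,2]]*1000
m=(L[:,2]>240)&(L[:,2]<258);print(m.sum(),L[m].min(0),L[m].max(0),L[m].mean(0))
m=(L[:,2]>155)&(L[:,2]<172);print(m.sum(),L[m].min(0),L[m].max(0),L[m].mean(0))
print("pred",proj("top",[E+up*.25,E+up*.166]))
P=cast("top",[[298.3,185]],.25)[0]-E;print(P@xc,P@yc)
E
```

```text
47 [ -9.7733 -11.1607 240.8477] [  6.7445   7.0418 252.2052] [ -1.4037  -1.8901 248.256 ]
18 [ -5.449  -10.3941 157.5907] [  7.2405   7.856  166.9465] [  1.171   -5.1266 164.0248]
pred [[298.218  183.9596]
 [296.3658 189.0345]]
0.0003336060684309485 -0.0023736340706720606
```

View pics/t6d.png

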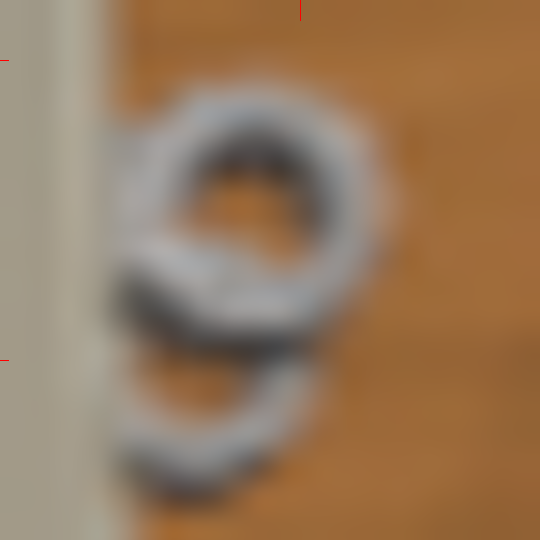

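```bash
sed -i 's/^H=.*//; s/H=np.array(\[.5536,-.1192,0\])/H=np.array([.5537,-.1184,0])/' h.py; grep -n "H=np" h.py; python3 - <<'E'
from h import *
for b,v in((.08,.1),(.0,.06)):
    p,R=tool(H-xc*(.079+b)+[0,0,.157],D2,[-.015,.043],np.pi/2,1)
    env.servo_line(p,R,v=v);print(env.read_wrist_force())
env.wait(.3);print(env.read_time(),env.read_tool_pos()-p,env.read_wrist_force(),env.read_torque())
for n in("top","side"):
    im,d=env.grab_frame(n);cv2.imwrite(f"pics/{n}7.png",im);np.save(n+"7.npy",d)
crop("top",cv2.imread("pics/top7.png"),312,175,342,205,20,"pics/t7c.png")
crop("side",cv2.imread("pics/side7.png"),260,140,310,210,10,"pics/s7c.png")
print("pred ring",proj("top",[H+up*.207,H+up*.123]),proj("side",[H+up*.183,H+up*.168,H+up*.099,H+up*.084]))
E
```

```text
29:yc=np.array([.9957,-.092,0]);xc=np.array([-.092,-.9957,0]);H=np.array([.5537,-.1184,0])
[ 0.5869  0.9004 -3.2019]
[ 0.4357  0.4513 -3.3693]
21.775 [0.     0.0002 0.    ] [-0.4695 -0.259  -3.185 ] [ 0.0498 -0.0128 -0.0469]
pred ring [[330.3616 188.9156]
 [326.1054 193.3954]] [[281.7205 156.5937]
 [281.6082 161.6366]
 [281.1081 184.1395]
 [281.0029 188.8827]]
```

View pics/t7c.png

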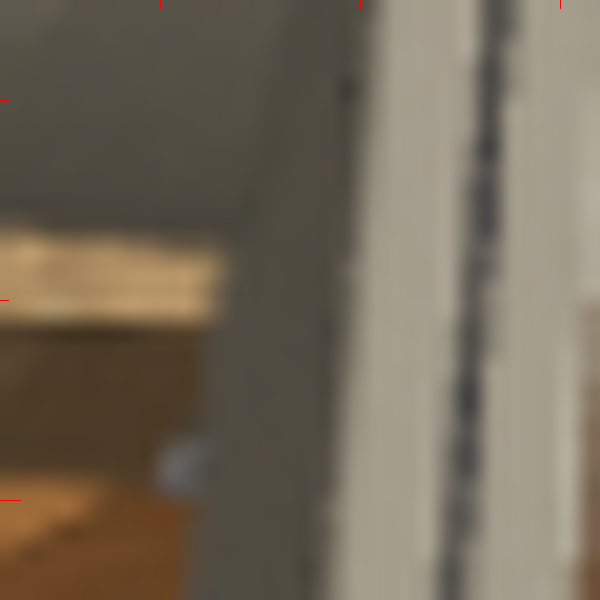

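View pics/s7c.png

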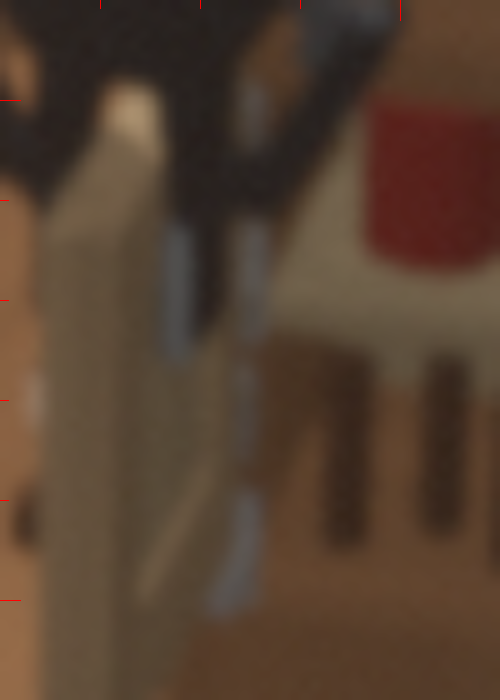

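The side view shows the upper knuckle at crop (255,110), directly over its bracket at (250,280). The lower one at (245,410) is over its bracket at (240,550). The arm hides this in the top view. I'll lower in small steps and watch the force.

```bash
cat > lower.py <<'E'
from h import *
import sys
dx=float(sys.argv[1]);dy=float(sys.argv[2]);zs=[float(v) for v in sys.argv[3:]]
for z in zs:
    p,R=tool(H+xc*dx+yc*dy-xc*.079+[0,0,z],D2,[-.015,.043],np.pi/2,1)
    env.servo_line(p,R,v=.04);f=env.read_wrist_force();e=env.read_tool_pos()-p
    print(z,"Fx_c %.1f Fy_c %.1f Fz %.1f"%(f@xc,f@yc,f[2]),e*1000,env.read_torque(),round(env.read_time(),2))
    if f[2]>4 or np.hypot(f[0],f[1])>12: print("stop");break
E
python3 lower.py 0 0 .147 .144 .142 .140 .138 .136 .134 .132
```

```text
0.147 Fx_c 0.1 Fy_c 0.6 Fz -2.6 [-0.4362  0.0374 -0.6763] [ 0.1079 -0.0101  0.0335] 22.27
0.144 Fx_c -0.9 Fy_c -0.0 Fz -4.5 [-0.1112  0.0152 -0.1827] [ 0.1052  0.0167 -0.0087] 22.52
0.142 Fx_c 0.5 Fy_c -0.3 Fz -2.7 [-0.088   0.0084 -0.1332] [ 0.0399 -0.0206 -0.03  ] 22.77
0.14 Fx_c 0.6 Fy_c -0.5 Fz -2.9 [-0.1352  0.0479 -0.2077] [0.0677 0.0002 0.0478] 23.02
0.138 Fx_c 0.3 Fy_c 0.9 Fz -3.4 [-0.1174  0.0156 -0.2126] [ 0.0319 -0.0022  0.0432] 23.27
0.136 Fx_c 1.1 Fy_c 1.3 Fz -4.2 [ 0.1175 -0.0062 -0.0275] [ 0.0716 -0.1793  0.087 ] 23.52
0.134 Fx_c 1.3 Fy_c 1.9 Fz -4.1 [ 0.1562 -0.0294  0.0132] [ 0.0208 -0.2488  0.2272] 23.77
0.132 Fx_c -1.3 Fy_c 2.7 Fz -3.2 [ 0.1406 -0.0312 -0.0161] [-0.0376 -0.3723  0.1881] 24.02
```

The door has gone over both pins with no vertical load. There is a slight side force, so I'll shift 0.7 mm and continue.

```bash
python3 lower.py 0 .0007 .130 .128 .126 .124 .122 .121 .120 .1195 .119 .1185
```

```text
0.13 Fx_c -0.4 Fy_c 1.2 Fz -4.5 [-0.2833  0.0595 -0.3824] [ 0.0751 -0.065   0.1221] 24.27
0.128 Fx_c 0.8 Fy_c 0.4 Fz -4.0 [-0.2106  0.0633 -0.2939] [ 0.0259 -0.0554 -0.006 ] 24.52
0.126 Fx_c 0.7 Fy_c -0.0 Fz -3.2 [-0.1441  0.0351 -0.2074] [ 0.0437 -0.0759  0.003 ] 24.77
0.124 Fx_c -0.1 Fy_c -0.5 Fz -3.9 [-0.1613  0.0142 -0.2293] [0.0634 0.0203 0.0025] 25.02
0.122 Fx_c 0.5 Fy_c -0.4 Fz -3.1 [-0.1458  0.0244 -0.2343] [ 0.0167 -0.035  -0.0246] 25.27
0.121 Fx_c -0.2 Fy_c -0.1 Fz -3.3 [-0.0656  0.0016 -0.0857] [ 0.0517 -0.0146 -0.0168] 25.52
0.12 Fx_c 0.2 Fy_c 0.1 Fz -0.8 [ 0.2267 -0.0471  0.3768] [-0.128   0.192  -0.0006] 25.77
0.1195 Fx_c -0.3 Fy_c -0.6 Fz 4.1 [ 0.3361 -0.0115  0.6714] [-0.2889  0.3845 -0.1286] 26.02
stop
```

Seating contact came at exactly 0.120 m. I'll hold, check, then release.

```bash
python3 - <<'E'
from h import *
env.wait(.5);print(env.read_wrist_force(),env.read_gripper_width())
im,d=env.grab_frame("side");cv2.imwrite("pics/side8.png",im)
crop("side",im,240,120,320,230,5,"pics/s8c.png")
K=[H+xc*0+up*z for z in(.062,.086,.146,.170)];print(proj("side",K))
E
```

```text
[-2.0125  1.8565  5.0522] 0.019366882319585173
[[280.851  195.7453]
 [281.0169 188.2533]
 [281.4458 168.9347]
 [281.6231 160.9674]]
```

View pics/s8c.png

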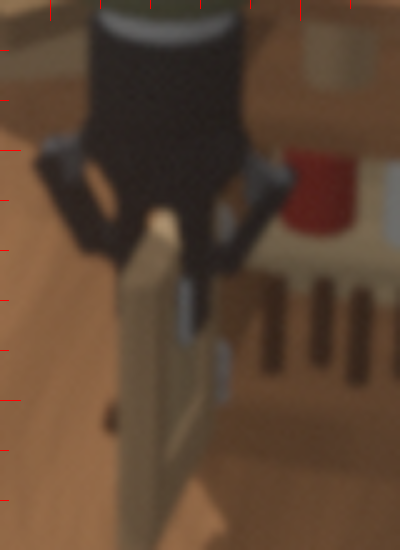

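```bash
python3 - <<'E'
from h import *
env.set_gripper(.05);env.wait(.2);print(env.read_wrist_force(),env.read_gripper_width())
p=env.read_tool_pos()
env.servo_line(p+[0,0,.12],v=.1)
env.servo_line(p+[0,0,.12]-xc*.1+[-.05,0,.1],v=.2)
q=np.array(env.read_joint_pos());q[0]+=.75;env.set_joints(q);env.wait(1)
print(env.read_time(),env.read_wrist_force())
for n in("top","side"):
    im,d=env.grab_frame(n);cv2.imwrite(f"pics/{n}9.png",im);np.save(n+"9.npy",d)
crop("top",cv2.imread("pics/top9.png"),240,150,360,240,6,"pics/t9c.png")
crop("side",cv2.imread("pics/side9.png"),240,120,320,230,5,"pics/s9c.png")
E
```

```text
[-0.5162 -0.1241  0.006 ] 0.05021505441427966
31.8417 [ 0.2177 -0.024   0.5896]
```

View pics/t9c.png

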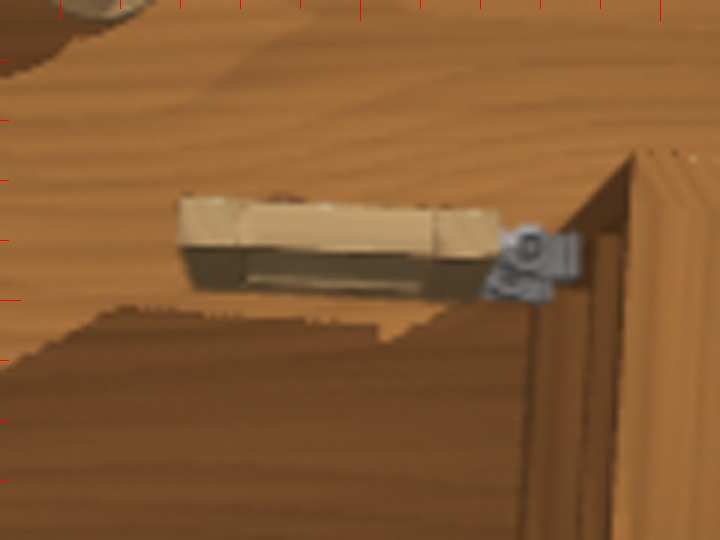

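View pics/s9c.png

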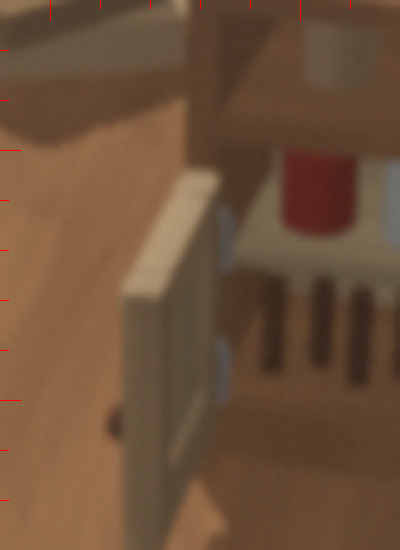

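View pics/top9.png

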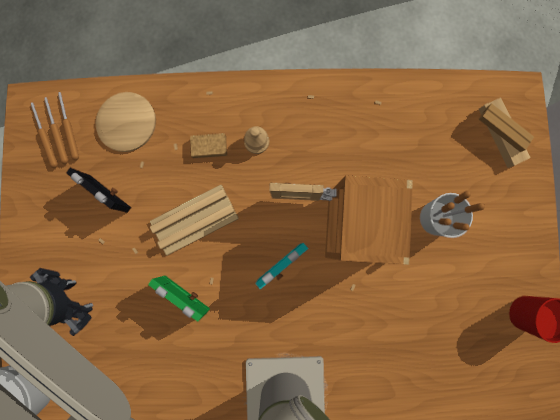

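The door hangs square open, with the pin visible inside the upper knuckle at crop (530,245). The bystanders haven't moved and the arm is clear. Last, I'll check height and motion, then hand in.

```bash
python3 - <<'E'
from h import *
env.wait(.5)
d0=cv2.imread("pics/top9.png");im,d=env.grab_frame("top")
ys,xs=np.mgrid[175:205,262:335];px=np.c_[xs.ravel(),ys.ravel()]
X=dep("top",px,d);L=np.c_[(X-H)@xc,(X-H)@yc,X[:,2]]*1000
m=(L[:,2]>193)&(L[:,2]<207)
for lo in range(-144,-10,26):
    k=m&(L[:,0]>lo)&(L[:,0]<lo+26);print(lo,k.sum(),np.median(L[k],0))
print("motion diff",np.abs(im[170:210,255:345].astype(int)-d0[170:210,255:345]).mean())
h=np.median(L[m][:,2]);print(h)
if 196<h<204: env.sign_off();print("signed",env.read_time())
E
```

```text
-144 86 [-130.8462   -2.3946  196.1681]
-118 86 [-105.5398   -2.8083  196.9874]
-92 90 [-79.0283  -1.261  197.5179]
-66 88 [-52.9268  -1.461  198.2399]
-40 78 [-28.6834  -0.9783 199.2753]
-14 0 [nan nan nan]
motion diff 0.4098148148148148
197.54330524417657
the job is handed in; nothing more can be done
the job is handed in; nothing more can be done
  return _methods._mean(a, axis=axis, dtype=dtype,
  ret = um.true_divide(
```

The door is hung on both pins and released, and I handed the job in at about 32 s of the 61 s allowed. I don't have the verdict, because signing off reports none.

- **First stage:** I gripped the door at 45° by its top hinge corner, turned it upright over the rack and let it go in the slot. Its top face measured 174 mm high, as it should when standing on its bottom edge. I let it stand about 0.4 s before moving the gripper away.
- **Hanging:** I took it again by its top edge and came in sideways at about +37 mm. It went over both pins with no vertical resistance. It met the brackets at a centre height of 0.120 m, the expected hung height, and I held it there for 0.5 s before letting go.
- **Last checks:** Two pictures about half a second apart show the door at rest. The pin is visible inside the upper knuckle, and the finial, sanding block and bucket look unmoved. The arm is well clear of everything.
- **One small disagreement:** The top edge falls about 3 mm over 102 mm, from 199 mm near the hinge to 196 mm at the free end. That is a sag of about 0.03 rad, probably play in the hinges, and it is inside the 0.06 rad limit. It puts the middle about 2.5 mm under the nominal 200 mm.
- **Not seen directly:** The lower knuckle's seating was only partly visible in the side view, so I judged it from the force and height at contact.

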